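Gauge two hinge blocks and set the tight one aside

TASK

Two aluminium hinge blocks stand in the wooden jig: take the plug gauge from its stand and, holding it, try the bore of the block on the robot's left first and then of the one on its right, each time pushing the pin gently down, never forcing it, until its shoulder sits on the block or the pin stops for good inside the bore. Then stand the block that stopped the gauge upright in the shallow steel tray, and leave the block that lets the gauge fully in seated in its nest, with the gauge left standing in it, shoulder down, as the mark of a good one. Leave the screwdriver, the tape roll and the jar alone.

Things in the scene. Friction and masses are not known exactly. Their poses are not given: they have to be found in the camera images.
- gauge_grip (a point): centre of the handle of the plug gauge (steel, 108 mm long, 0.2 kg), to be gripped here: an upright round handle, 22 mm in diameter, reaching 28 mm above and 32 mm below this point. Below it a round shoulder 30 mm in diameter, from 32 to 38 mm below this point, then the pin, 16 mm in diameter, 42 mm long. z along the gauge, up towards the handle's end.
- gauge_tip (a point): centre of the pin's lower end face, 80 mm below gauge_grip and 42 mm below the underside of the shoulder; its edge has a 1.2 mm chamfer. z points from the tip to the handle.
- gauge: the same plug gauge; origin at the pin's lower end (as gauge_tip), z up along the handle. It starts upright in the stand with its shoulder on the stand's top.
- block_1_mid (a point): centre (half-way up) of one of the two hinge blocks, identical outside, told apart only by gauging: plain aluminium, 46 mm square, 48 mm high, 0.2-0.3 kg, loose in either nest of the jig, 14 mm of it sunk in (1 mm play all round, sides parallel to the jig's). x, y along its sides, z up. A vertical bore of 17 mm diameter opens in the middle of its top face, 24 mm above this point.
- block_2_mid (a point): centre (half-way up) of the other of the two hinge blocks, identical outside, told apart only by gauging: plain aluminium, 46 mm square, 48 mm high, 0.2-0.3 kg, loose in either nest of the jig, 14 mm of it sunk in (1 mm play all round, sides parallel to the jig's). x, y along its sides, z up. A vertical bore of 17 mm diameter opens in the middle of its top face, 24 mm above this point.
- block_1: the same block as block_1_mid; origin at the centre of its underside. In one of the two blocks (either one) the bore is reamed 17 mm right through; in the other it narrows to 12.5 mm from a depth of 28 mm on, so that the pin stops there on a rigid step, 14 mm short of its shoulder sitting on the block.
- block_2: the same block as block_2_mid; origin at the centre of its underside. In one of the two blocks (either one) the bore is reamed 17 mm right through; in the other it narrows to 12.5 mm from a depth of 28 mm on, so that the pin stops there on a rigid step, 14 mm short of its shoulder sitting on the block.
- nest_left (a point): centre of the floor of the jig's nest on the robot's left (the +y end of the jig), 10 mm above the bench. The jig is a fixed wooden plate, 84 x 210 mm, 24 mm high, its long side along y, with two square nests 48 mm wide and 14 mm deep, 110 mm apart; x, y along the jig's sides.
- nest_right (a point): centre of the floor of the nest on the robot's right (the -y end of the jig); otherwise as nest_left.
- stand_mouth (a point): centre of the mouth of the gauge stand's hole: a fixed grey plastic block, 70 x 70 mm, 52 mm high, with one vertical hole 20.4 mm in diameter and 47 mm deep in its top. This point lies at the top face, on which the gauge's shoulder rests at the start.
- tray_in (a point): centre of the inner floor of the fixed shallow steel tray for rejected blocks: 150 x 150 mm outside, walls 3 mm thick, rim 18 mm above the bench, open on top; x, y along its sides.
- screwdriver: bystander: screwdriver 200 mm long with a red handle, lying on the bench; leave alone.
- tape: bystander: roll of tape, 90 mm in diameter, 48 mm high, lying flat; leave alone.
- jar: bystander: small glass jar with a steel lid, 60 mm in diameter, 80 mm high; leave alone.
Not all that is in view belongs to the job. Of the things like the gauge, leave any that is orange; of the rest the larger one is meant. Of the things that look like the part that bears tray_in, the larger one is meant.

How it is judged:
By the outcome, as a careful person would: the job done as asked, in the order asked, and still so for the second after the job is handed in, with the robot touching nothing.
It also fails if it takes over 61 s, if anything falls off the work surface, if the arm or the gripper's body presses on something with over 40 N, if the wrist force passes 120 N, or if a joint passes its speed limit or range.

ROBOT

A 6-joint arm with a two-finger parallel gripper is mounted at the origin on the work surface. World frame = base frame: x ahead of the robot, y to its left, z up, the work surface at z = 0. Lengths are in m, angles in rad, forces in N, time in s.
With the tool pointing down it reaches from about 0.3 to 0.875 m from the base axis. Payload 6.4 kg.
Tool frame: the origin (TCP) lies midway between the tips of the shut fingers; the grasp point (between the pads) lies 19 mm behind it (grasp_offset is the distance from the TCP to the grasp point, in m); z points along the fingers, y is the line along which they close (so a half turn about z gives the same grasp; the last joint's range is limited). The gripper opens to 85 mm and grips with 20 to 120 N. Pads are 22 mm wide; open, the fingers measure 114 mm over their backs; the gripper's body (76 mm by 85 mm) begins 54 mm behind the grasp point. The pads swing forward as they close: fully open they stand 13 mm farther back than shut.
Start: joints at [1.063, 0.181, 1.607, -0, 1.354, -0.206], TCP at [0.171, 0.549, 0.231] pointing down, gripper open.
Joint ranges: [-2.99, 2.99], [-0.89, 2.07], [0.3, 2.58], [-1.14, 4.28], [0, 2.63], [-3.12, 3.12]. Speed limits (rad/s): [2.57, 2.57, 3.01, 3.14, 3.14, 3.14].

INTERFACE

Orientations are given as a unit quaternion [w, x, y, z].
In Python, from bench import * gives the robot as it stands. The module is installed in compiled form; this text tells all that it offers.
- The arm moves only by the tool servo_tool, never from a script. Its argument "commands" is text: rows parted by semicolons, each of 7 numbers parted by spaces: the turn, a rotation vector about the tool's x, y, z in rad, then the shift along the tool's x, y, z in mm, then the opening, from 0 (shut) to 1 (fully open). In form: wx wy wz dx dy dz claw; .... A call has 1 to 5 rows; each row shifts and turns the commanded pose from where the row before left it, along the tool's axes as they then stand; what a row does not reach is not made up. A row lasts 1/8 s, in which the tool goes at most 62.5 mm and 10.7 degrees, less where a joint would pass 70% of its speed; a pose out of reach is approached as far as the arm can. A call with a gripper value outside its range is refused whole. The fingers move at their own pace and stop on an object; the grip force is fixed at half the most. Time passes only in rows, so rows that do not move let the fingers close. It gives the time, the measured TCP pose, the force, the opening and the grip force at its end, in the units of the state.
- get_obs(): the state, without advancing time (a new reading comes with each control period).
- camera(name): name is "scene" or "top"; returns the picture (480x640x3 uint8, blue, green, red); there is no depth.
- calibration(name): a dict with "fx", "fy", "cx", "cy" (pixels), "R" (3x3) and "t" (3): a world point X has camera coordinates R X + t. Camera axes: x right, y down, z forward; pixel columns grow to the right and rows downward; lengths in m; the calibration is good to about 2 mm. A picture is of the moment at which its call begins. calibration takes no time and is no camera call.
- hand_in(): hands the job in; it is judged then, once.
The state is a dict: "time_s": time; "q": joint angles; "dq": joint speeds; "joint_efforts": joint torques, N m; "eef_pos": TCP position; "eef_rot": TCP orientation; "wrist_force": force on the tool from outside, world axes, zero at the start; "torque": the same for the moment, N m; "opening": opening from 0.0 (shut) to 1.0 (fully open); "grasp_force": force on a finger pad.
Only numpy, scipy, OpenCV 4.12 (cv2) and the standard library are available. Lean on these libraries where they do the work, as an engineer would, in place of code of your own. Each camera call takes 0.05 s, during which the arm holds its last target. There are 200 camera calls.

## Working session

There is one attempt and no reset: what is moved stays moved. The work goes in short steps, Python scripts to look and compute and a tool call to move; the robot and the scene stay as the last step left them, time stands still between calls to the robot, and variables do not carry over. Pictures are saved under pics/ and viewed, at most 10 in all, crops included, and the job is handed in when it is done.

Besides the shell and the picture viewer there is one more tool, called after "Request:" by a JSON object that holds its "op" and its "data". servo_tool: Moves the arm, as the interface text tells. Its arguments: {"type":"object","properties":{"commands":{"type":"string"}},"required":["commands"]}

```bash
mkdir -p pics; python3 - <<'E'
from bench import *
import cv2,numpy as np
for n in("scene","top"):
    cv2.imwrite(f"pics/{n}0.png",camera(n)); c=calibration(n); print(n,c["fx"],c["fy"],c["cx"],c["cy"],np.round(c["R"],3).tolist(),np.round(c["t"],3))
o=get_obs(); print(o["time_s"],o["eef_pos"],o["eef_rot"],o["opening"],o["wrist_force"])
E
```

```text
scene 533.3709900480305 533.3709900480305 319.51498878667695 235.94363192499864 [[0.792, 0.611, -0.005], [0.33, -0.433, -0.839], [-0.515, 0.662, -0.545]] [-0.488 -0.098  1.695]
top 535.6629357806576 535.6629357806576 314.7739783065473 235.63827203214257 [[0.018, -1.0, 0.002], [-0.995, -0.018, -0.093], [0.093, -0.001, -0.996]] [0.025 0.565 1.484]
0.1 [0.17064701 0.54857065 0.23048356] [-2.58561457e-04  1.50315978e-01  9.88637693e-01 -7.43236669e-04] 1.0003766102898792 [-0.21457436 -0.14577404  1.03328404]
```

View pics/scene0.png

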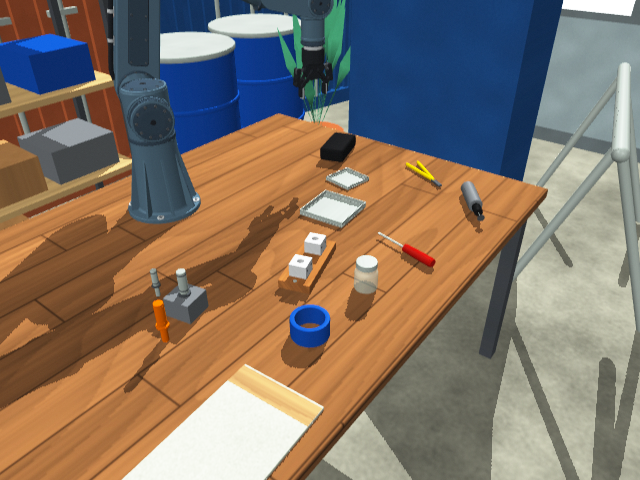

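View pics/top0.png

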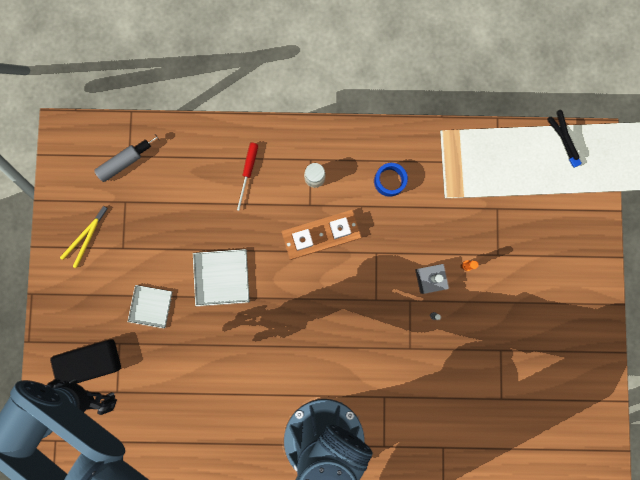

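The top view shows the jig with its blocks at (303,239), which is the left one, and (340,227). The gauge in its stand is at (437,279), with decoys at (436,317) and orange at (470,265). The large tray is at (221,277). In the scene view the gauge's handle is at (182,275), the blocks at (300,265) and (315,243), and the tray at (333,208). Next I'll zoom in on these.

```bash
python3 - <<'E'
import cv2,numpy as np
t=cv2.imread("pics/top0.png");s=cv2.imread("pics/scene0.png")
def c(i,x,y,w,h,k=5): return cv2.resize(i[y:y+h,x:x+w],(400,300),interpolation=cv2.INTER_CUBIC)
# each 80x60 ->x5
a=np.vstack([np.hstack([c(t,282,205,80,60),c(t,400,250,80,60)]),np.hstack([c(s,270,225,80,60),c(s,145,260,80,60)])])
cv2.imwrite("pics/z.png",a)
E
```

```text
(no output)
```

View pics/z.png

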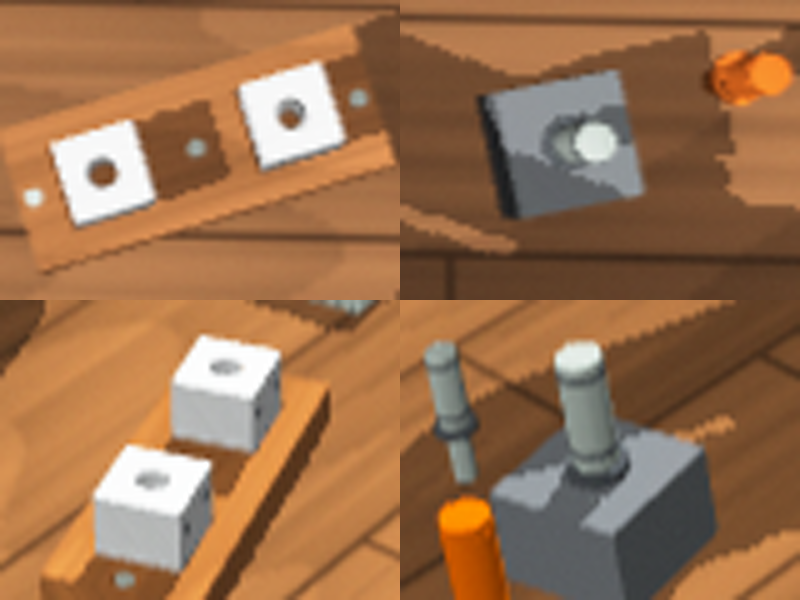

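```bash
cat > h.py <<'E'
import numpy as np,cv2
from bench import *
def ray(n,p):
    c=calibration(n);R=np.array(c["R"]);t=np.array(c["t"])
    d=R.T@np.array([(p[0]-c["cx"])/c["fx"],(p[1]-c["cy"])/c["fy"],1]);return -R.T@t,d
def plane(n,p,z):
    o,d=ray(n,p);return o+d*(z-o[2])/d[2]
def tri(a,b):
    o1,d1=ray("top",a);o2,d2=ray("scene",b);A=np.stack([d1,-d2],1)
    s=np.linalg.lstsq(A,o2-o1,rcond=None)[0];P=o1+s[0]*d1;Q=o2+s[1]*d2
    return (P+Q)/2,np.linalg.norm(P-Q)
def proj(n,X):
    c=calibration(n);v=np.array(c["R"])@X+np.array(c["t"]);return v[0]/v[2]*c["fx"]+c["cx"],v[1]/v[2]*c["fy"]+c["cy"]
E
python3 - <<'E'
from h import *
np.set_printoptions(precision=4,suppress=True)
for k,a,b in(("L",(302.1,239),(314.8,238)),("R",(339.8,227.4),(300,260.6)),("G",(438.8,278),(180.6,270.4))):print(k,*tri(a,b))
P=[plane("top",(282+(x+.5)/5-.5,205+(y+.5)/5-.5),.024) for x,y in((33,198),(196,148),(358,99))]
print(P,np.arctan2(*(P[0]-P[2])[:2]))
# handle base/shoulder region
print(plane("top",(400+565/5-.4,250+143/5-.4),.058))
C=[plane("top",(400+(x+.5)/5-.5,250+(y+.5)/5-.5),.052) for x,y in((492,97),(617,71),(645,192),(519,218))]; 
C=[plane("top",(400+(x-400+.5)/5-.5,250+(y+.5)/5-.5),.052) for x,y in((492,97),(617,71),(645,192),(519,218))];print("stand",np.array(C),np.mean(C,0))
t=cv2.imread("pics/top0.png");s=cv2.imread("pics/scene0.png")
for im,n,(x0,y0,x1,y1) in((t,"top",(185,240,258,312)),(s,"scene",(292,183,372,232))):
    hs=cv2.cvtColor(im,cv2.COLOR_BGR2HSV);m=((hs[...,1]<70)&(hs[...,2]>90)).astype(np.uint8);q=np.zeros_like(m);q[y0:y1,x0:x1]=m[y0:y1,x0:x1]
    c=max(cv2.findContours(q,0,2)[0],key=cv2.contourArea);h=cv2.convexHull(c);a=cv2.approxPolyDP(h,4,True)[:,0];print(n,a.tolist())
    W=np.array([plane(n,p,.018) for p in a]);print(W,W.mean(0),np.linalg.norm(W-np.roll(W,1,0),axis=1))
E
```

```text
L [0.5503 0.069  0.0575] 0.003485891960794009
R [ 0.5844 -0.0347  0.0571] 0.003640188889180449
G [ 0.4493 -0.2935  0.1186] 0.002246586108702677
[array([0.5391, 0.1098, 0.024 ]), array([0.5691, 0.0184, 0.024 ]), array([ 0.5986, -0.0728,  0.024 ])] -0.31531211460632597
[ 0.4543 -0.5092  0.058 ]
stand [[ 0.475  -0.2509  0.052 ]
 [ 0.4905 -0.3199  0.052 ]
 [ 0.4243 -0.335   0.052 ]
 [ 0.4089 -0.2657  0.052 ]] [ 0.4497 -0.2929  0.052 ]
top [[245, 249], [249, 300], [195, 305], [193, 253]]
[[0.5237 0.2319 0.018 ]
 [0.3807 0.2164 0.018 ]
 [0.364  0.3671 0.018 ]
 [0.5096 0.3784 0.018 ]] [0.4445 0.2984 0.018 ] [0.1472 0.1438 0.1516 0.1461]
scene [[300, 214], [300, 208], [324, 190], [365, 201], [341, 227]]
[[0.3945 0.1919 0.018 ]
 [0.3716 0.2198 0.018 ]
 [0.3594 0.3576 0.018 ]
 [0.5062 0.3772 0.018 ]
 [0.5362 0.2067 0.018 ]] [0.4336 0.2706 0.018 ] [0.1424 0.0362 0.1383 0.1481 0.1731]
```

```bash
cat >> h.py <<'E'
from scipy.spatial.transform import Rotation as Ro
def go(target,yaw=0.315,n=None,step=55):
    """print rows to reach TCP target with tool down and tool y at yaw, from the measured pose"""
    o=get_obs();w,x,y,z=o["eef_rot"];R=Ro.from_quat([x,y,z,w]);p=np.array(o["eef_pos"])
    c,s=np.cos(yaw),np.sin(yaw);G=Ro.from_matrix(np.array([[-s,c,0],[c,s,0],[0,0,-1]]).T)
    # columns: x=y cross z, y=(c,s,0), z=down
    G=Ro.from_matrix(np.array([[-s,c,0],[c,s,0],[0,0,-1.]]).T)
    r=(R.inv()*G).as_rotvec();d=np.array(target)-p
    n=n or int(max(np.ceil(np.linalg.norm(d)*1e3/step),np.ceil(np.linalg.norm(r)/.18),1))
    for i in range(n):
        print(*np.round(r/n,4),*np.round(R.apply(d/n*1e3,inverse=True),1),sep=' ',end=';\n');R=R*Ro.from_rotvec(r/n)
    print("det",np.linalg.det(G.as_matrix()).round(2),"t",o["time_s"],"tcp",np.round(p,4),"F",np.round(o["wrist_force"],1),"op",o["opening"])
E
python3 -c "
from h import *
go([.42,.1,.23],n=9)
print(plane('top',(470,265),.1),plane('top',(436,317),.08))"
```

```text
-0.0002 0.0001 0.106 -41.3 -39.4 0.1;
-0.0002 0.0001 0.106 -45.2 -34.8 0.1;
-0.0002 0.0001 0.106 -48.6 -29.8 0.1;
-0.0002 0.0001 0.106 -51.5 -24.5 0.1;
-0.0002 0.0001 0.106 -53.8 -18.9 0.1;
-0.0002 0.0001 0.106 -55.5 -13.1 0.1;
-0.0002 0.0001 0.106 -56.6 -7.1 0.1;
-0.0002 0.0001 0.106 -57.0 -1.1 0.1;
-0.0002 0.0001 0.106 -56.8 4.9 0.1;
det 1.0 t 0.1 tcp [0.1706 0.5486 0.2305] F [-0.2 -0.1  1. ] op 1.0003766102898792
[ 0.48648774 -0.3804101   0.1       ] [ 0.346269   -0.29375521  0.08      ]
```

Request:
{"op": "servo_tool", "data": {"commands": "0 0 0.106 -41.3 -39.4 0 0.6;0 0 0.106 -45.2 -34.8 0 0.6;0 0 0.106 -48.6 -29.8 0 0.6;0 0 0.106 -51.5 -24.5 0 0.6;0 0 0.106 -53.8 -18.9 0 0.6"}}

```text
time_s: 0.72
eef_pos: [0.3097, 0.2981, 0.2311]
eef_rot: [0.0, 0.405, 0.914, -0.0]
wrist_force: [0.7, 1.1, 0.9]
opening: 0.601
grasp_force: 0.0
```

Request:
{"op": "servo_tool", "data": {"commands": "0 0 0.106 -55.5 -13.1 0 0.6;0 0 0.106 -56.6 -7.1 0 0.6;0 0 0.106 -57 -1.1 0 0.6;0 0 0.106 -56.8 4.9 0 0.6;0 0 0 0 0 0 0.6"}}

```text
time_s: 1.35
eef_pos: [0.4215, 0.0972, 0.2311]
eef_rot: [0.0, 0.59, 0.807, -0.0]
wrist_force: [0.1, 1.0, -0.7]
opening: 0.597
grasp_force: 0.0
```

```bash
python3 -c "
from h import *
go([.4495,-.293,.19],n=8)"
```

```text
-0.0 0.0001 -0.0009 -47.5 -11.5 5.2;
-0.0 0.0001 -0.0009 -47.5 -11.5 5.2;
-0.0 0.0001 -0.0009 -47.5 -11.5 5.2;
-0.0 0.0001 -0.0009 -47.5 -11.6 5.2;
-0.0 0.0001 -0.0009 -47.5 -11.6 5.2;
-0.0 0.0001 -0.0009 -47.5 -11.7 5.1;
-0.0 0.0001 -0.0009 -47.5 -11.7 5.1;
-0.0 0.0001 -0.0009 -47.5 -11.7 5.1;
det 1.0 t 1.35 tcp [0.4215 0.0972 0.2311] F [ 0.1  1.  -0.7] op 0.5969551368154066
```

Request:
{"op": "servo_tool", "data": {"commands": "0 0 -0.0014 -47.5 -11.6 5.2 0.6;0 0 -0.0014 -47.5 -11.6 5.2 0.6;0 0 -0.0014 -47.5 -11.6 5.2 0.6;0 0 -0.0014 -47.5 -11.6 5.2 0.6;0 0 -0.0014 -47.5 -11.6 5.2 0.6"}}

```text
time_s: 1.98
eef_pos: [0.4392, -0.1435, 0.205]
eef_rot: [-0.0, 0.584, 0.812, 0.0]
wrist_force: [0.5, 0.5, 1.0]
opening: 0.602
grasp_force: 0.0
```

Request:
{"op": "servo_tool", "data": {"commands": "0 0 0 -47.5 -11.6 5.2 0.6;0 0 0 -47.5 -11.6 5.2 0.6;0 0 0 -47.5 -11.6 5.2 0.6;0 0 0 0 0 0 0.6;0 0 0 0 0 0 0.6"}}

```text
time_s: 2.6
eef_pos: [0.4514, -0.288, 0.1891]
eef_rot: [-0.001, 0.584, 0.812, 0.0]
wrist_force: [-0.1, 0.7, 0.0]
opening: 0.599
grasp_force: 0.0
```

```bash
python3 - <<'E'
from h import *
a=camera("top");b=camera("scene");go([.4495,-.293,.071],n=4)
cv2.imwrite("pics/a.png",np.hstack([cv2.resize(a[220:340,380:500],(400,400)),cv2.resize(b[200:320,120:240],(400,400))]))
E
```

```text
-0.0 -0.0002 0.0022 -1.1 -0.9 29.6;
-0.0 -0.0002 0.0022 -1.1 -0.9 29.6;
-0.0 -0.0002 0.0022 -1.1 -0.9 29.6;
-0.0 -0.0002 0.0022 -1.1 -0.9 29.6;
det 1.0 t 2.7 tcp [ 0.4516 -0.2878  0.1896] F [ 0.5  0.3 -0.1] op 0.5997194255525661
```

View pics/a.png

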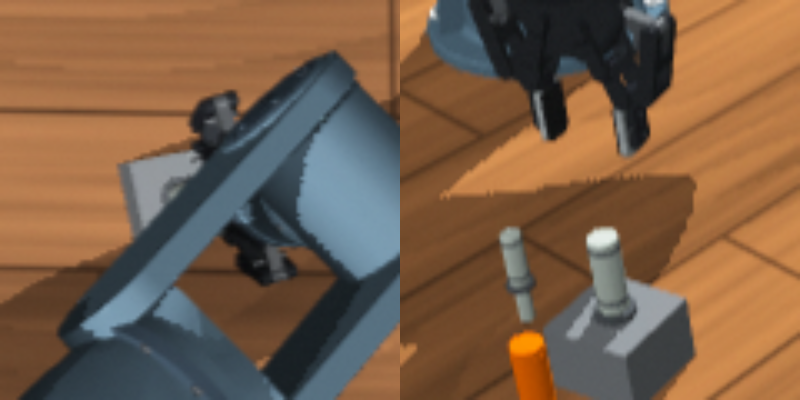

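The fingers straddle the gauge: in the right-hand crop the handle is at (604,240) and the finger tips at (548,137) and (628,153), so I'm going down.

Request:
{"op": "servo_tool", "data": {"commands": "0 0 0.004 -2.2 -1.8 29 0.6;0 0 0.004 -2.2 -1.8 29 0.6;0 0 0 0 0 29 0.6;0 0 0 0 0 28 0.6;0 0 0 0 0 3 0.6"}}

```text
time_s: 3.32
eef_pos: [0.4485, -0.2924, 0.0701]
eef_rot: [-0.002, 0.587, 0.809, 0.0]
wrist_force: [-0.7, -1.0, 0.6]
opening: 0.602
grasp_force: 0.0
```

Request:
{"op": "servo_tool", "data": {"commands": "0 0 0 0 0 0 0.2;0 0 0 0 0 0 0.1;0 0 0 0 0 0 0;0 0 0 0 0 0 0;0 0 0 0 0 0 0"}}

```text
time_s: 3.95
eef_pos: [0.4503, -0.2954, 0.0733]
eef_rot: [0.001, 0.588, 0.809, 0.0]
wrist_force: [-0.3, 2.2, 7.0]
opening: 0.243
grasp_force: 58.5
```

Request:
{"op": "servo_tool", "data": {"commands": "0 0 0 0 0 -10 0;0 0 0 0 0 -20 0;0 0 0 0 0 -25 0;0 0 0 0 0 -25 0;0 0 0 0 0 0 0"}}

```text
time_s: 4.58
eef_pos: [0.4506, -0.2961, 0.1541]
eef_rot: [0.002, 0.588, 0.809, -0.0]
wrist_force: [-0.2, -0.0, -2.2]
opening: 0.242
grasp_force: 58.7
```

```bash
python3 -c "
from h import *
print(get_obs()['eef_rot']);go([.5503,.069,.15],n=10)"
```

```text
[ 2.48077793e-03  5.87875599e-01  8.08947405e-01 -4.71147073e-04]
0.0002 0.0005 -0.0001 31.6 20.8 0.3;
0.0002 0.0005 -0.0001 31.6 20.8 0.3;
0.0002 0.0005 -0.0001 31.6 20.8 0.3;
0.0002 0.0005 -0.0001 31.6 20.8 0.3;
0.0002 0.0005 -0.0001 31.6 20.8 0.4;
0.0002 0.0005 -0.0001 31.6 20.8 0.4;
0.0002 0.0005 -0.0001 31.6 20.8 0.4;
0.0002 0.0005 -0.0001 31.6 20.8 0.4;
0.0002 0.0005 -0.0001 31.6 20.8 0.4;
0.0002 0.0005 -0.0001 31.6 20.8 0.4;
det 1.0 t 4.575 tcp [ 0.4506 -0.2961  0.1541] F [-0.2 -0.  -2.2] op 0.24231699173126198
```

Request:
{"op": "servo_tool", "data": {"commands": "0 0 0 31.6 20.8 0.3 0;0 0 0 31.6 20.8 0.3 0;0 0 0 31.6 20.8 0.3 0;0 0 0 31.6 20.8 0.3 0;0 0 0 31.6 20.8 0.3 0"}}

```text
time_s: 5.2
eef_pos: [0.499, -0.111, 0.1489]
eef_rot: [-0.001, 0.588, 0.809, -0.0]
wrist_force: [0.2, -0.2, -2.4]
opening: 0.244
grasp_force: 58.7
```

Request:
{"op": "servo_tool", "data": {"commands": "0 0 0 31.6 20.8 0.4 0;0 0 0 31.6 20.8 0.4 0;0 0 0 31.6 20.8 0.4 0;0 0 0 31.6 20.8 8 0;0 0 0 28 20 10 0"}}

```text
time_s: 5.82
eef_pos: [0.5495, 0.0676, 0.1296]
eef_rot: [-0.0, 0.588, 0.809, -0.0]
wrist_force: [0.2, -0.8, -1.9]
opening: 0.246
grasp_force: 58.7
```

Request:
{"op": "servo_tool", "data": {"commands": "0 0 0 0 0 0 0;0 0 0 0 0 0 0"}}

```text
time_s: 6.08
eef_pos: [0.5493, 0.066, 0.1301]
eef_rot: [-0.001, 0.588, 0.809, -0.001]
wrist_force: [-0.3, 0.4, -2.5]
opening: 0.247
grasp_force: 59.0
```

```bash
python3 - <<'E'
from h import *
a=camera("top");b=camera("scene");go([.5503,.069,.15],n=1)
cv2.imwrite("pics/b_top.png",a);cv2.imwrite("pics/b_scene.png",b)
cv2.imwrite("pics/b.png",np.hstack([cv2.resize(a[205:265,280:340],(400,400)),cv2.resize(b[195:255,285:345],(400,400),interpolation=cv2.INTER_CUBIC)]))
E
```

```text
-0.0004 0.0002 -0.002 3.3 1.6 -19.2;
det 1.0 t 6.175 tcp [0.5498 0.0654 0.1308] F [-0.1 -0.6 -1.9] op 0.23933603285579882
```

View pics/b.png

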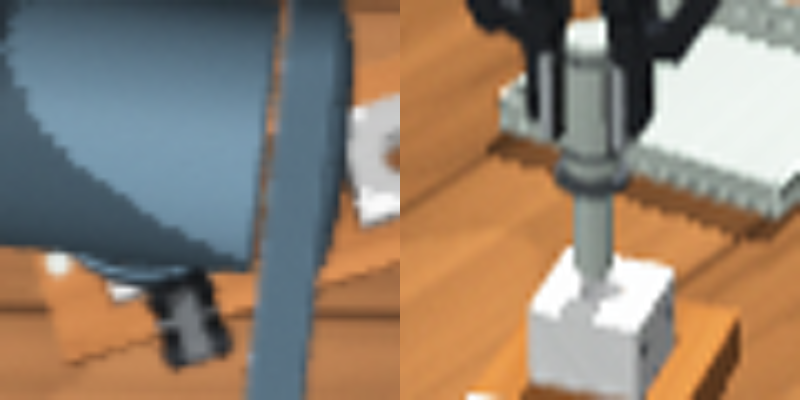

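The right crop shows the gauge hanging just above the left block's bore, its pin's lower edge at about (592,278) in the crop. The arm blocks the top camera. I'll work out the tip's offset from the scene view.

```bash
python3 - <<'E'
from h import *
np.set_printoptions(precision=4,suppress=True)
b=cv2.imread("pics/b_scene.png")
for z in(.065,.067,.069): print("tip",z,plane("scene",(313.7,235.4),z))
print("bore",plane("scene",(314.8,238.0),.058),plane("top",(302.1,239),.058))
# predicted pixels of gauge at x,y: tip, shoulder underside, top
for z in(.067,.109,.175): print(proj("scene",np.array([.549,.069,z])))
# grey profile rows: gauge edges
g=b.astype(int)
for r in range(198,242,2): print(r,''.join('%4d'%v for v in g[r,302:330].mean(1)))
E
```

```text
tip 0.065 [0.5461 0.0668 0.065 ]
tip 0.067 [0.5481 0.0644 0.067 ]
tip 0.069 [0.55  0.062 0.069]
bore [0.5496 0.067  0.058 ] [0.5515 0.0701 0.058 ]
(np.float64(315.03952909297897), np.float64(234.7756984536153))
(np.float64(314.89271202329604), np.float64(221.32547670433638))
(np.float64(314.65204277604954), np.float64(199.27725880509809))
198   32  33  33  32  31  29  24  23 142 203 206 211 219 214  35  27  26  26  24  32  44  48  51  40  33  30  33  32
200   44  32  31  31  33  23  24  66 234 235 235 235 237 238  42  32  31  30  27  30  39  36  33  31  31  30  32 105
202  116  63  32  32  47  45  27  66 151 163 188 188 184 161  67  33  32  30  29  28  32  30  30  31  30  31 159 236
204  113  95  33  56 143  99  31  53 104  85 106 102  98  92  86  48  31  32  30  30  29 145 149 149 107 210 237 238
206  137 188  38  56 143 113  25  65 144 150 149 145 141 104  83 142  82  32  32  28  32 192 236 236 237 237 238 238
208  146 106  37  46 142 113  24  62 146 150 149 142 140 103  82 144  89  32  31  28  25 192 236 238 238 238 238 238
210  173 138  37  33 141 113  22  62 145 149 148 143 138 
[... 1114 characters left out ...]
30  139 137 131 130 131 133 132 135 134 145 152 146 138 130 107 139 142 143 143 142 140 139 140 143 145 147 148 149
232  143 143 143 139 136 133 131 162 239 150 153 145 139 131 106 141 141 138 138 140 141 145 147 149 147 146 146 145
234  145 146 144 141 137 134 192 250 253 152 153 146 139 129 105 251 244 244 241 225 226 202 173 145 143 141 140 127
236  144 145 146 142 137 228 253 253 253 248 175 154 140 135 216 250 253 253 253 253 253 253 253 225 131 112 100 108
238  147 147 146 168 247 253 253 253 253 247 156 156 169 176 186 186 225 253 253 253 253 253 210 122 106 117 126 123
240  146 147 180 251 253 253 253 240 190 190 184 180 183 243 248 250 253 253 253 253 251 151 119 109 135 138 136 135
```

```bash
python3 - <<'E'
from h import *
np.set_printoptions(precision=4,suppress=True)
def bore(f,x,y,r):
    g=cv2.imread(f).mean(2)[y-r:y+r+1,x-r-1:x+r+2];w=np.clip(235-g,0,None);Y,X=np.mgrid[y-r:y+r+1,x-r-1:x+r+2]
    return np.array([(w*X).sum()/w.sum(),(w*Y).sum()/w.sum()])
L=[bore("pics/top0.png",302,239,4),bore("pics/scene0.png",315,238,3)];R=[bore("pics/top0.png",340,227,4),bore("pics/scene0.png",300,261,3)]
print(L,R,*tri(*L),*tri(*R))
g=cv2.imread("pics/scene0.png").mean(2).astype(int);print(g[234:243,306:324]);
c=cv2.imread("pics/b_scene.png").astype(int)
print(c[228,306:322]); print(c[237:244,306:322].mean(2).astype(int))
E
```

```text
[array([302.0043, 239.1224]), array([314.3463, 238.0122])] [array([339.7573, 227.4775]), array([299.7172, 260.5705])] [0.5495 0.0689 0.0573] 0.004608809878604495 [ 0.584  -0.0348  0.0571] 0.004257551780552161
[[134 130 187 249 252 252 252 252 252 252 250 250 242 243 238 222 223 199]
 [133 157 245 252 252 252 252 252 252 252 252 253 253 253 253 250 250 248]
 [132 224 252 252 252 252 248 243 236 238 242 249 253 253 253 253 253 253]
 [189 249 252 252 253 251 216 190 175 183 199 222 247 253 253 253 253 253]
 [246 252 252 253 253 251 153 152 164 173 181 181 221 253 253 253 253 253]
 [252 252 252 253 253 252 218 178 185 173 201 219 244 253 253 253 253 236]
 [252 252 253 252 252 252 250 243 244 241 246 248 253 253 253 253 249 146]
 [241 246 250 250 252 252 252 252 252 253 253 253 253 253 253 253 219 117]
 [195 214 227 227 236 241 246 250 250 253 253 253 253 253 253 243 145 118]]
[[ 72 129 193]
 [ 74 130 193]
 [ 71 129 193]
 [ 73 131 196]
 [ 76 132 199]
 [143 150 141]
 [151 158 148]
 [145 150 141]
 [138 144 135]
 [129 135 128]
 [108 114 104]
 [ 78 137 203]
 [ 78 136 202]
 [ 77 136 203]
 [ 79 137 205]
 [ 79 140 208]]
[[194 250 253 253 253 252 183 158 159 161 204 227 248 253 253 253]
 [247 253 253 253 253 247 156 156 169 176 186 186 225 253 253 253]
 [253 253 253 253 240 224 160 162 171 178 205 224 247 253 253 253]
 [253 253 253 240 190 190 184 180 183 243 248 250 253 253 253 253]
 [243 248 251 193 191 188 190 189 188 253 253 253 253 253 253 253]
 [200 218 230 189 188 189 188 190 236 253 253 254 253 253 253 245]
 [185 186 189 187 184 186 188 186 231 240 245 245 251 251 250 178]]
```

Request:
{"op": "servo_tool", "data": {"commands": "0 0 0 2 2.5 0 0;0 0 0 0 0 3 0;0 0 0 0 0 2 0;0 0 0 0 0 0 0"}}

```text
time_s: 6.68
eef_pos: [0.5515, 0.0689, 0.1257]
eef_rot: [-0.0, 0.588, 0.809, -0.0]
wrist_force: [1.1, -0.2, -2.5]
opening: 0.243
grasp_force: 59.0
```

```bash
python3 - <<'E'
from h import *
b=camera("scene");go([.5503,.069,.12],n=1);g=b.astype(int).mean(2).astype(int)
print(g[226:246,304:324])
E
```

```text
-0.0003 -0.0001 -0.0011 0.5 -1.2 5.8;
det 1.0 t 6.725 tcp [0.5516 0.0689 0.1258] F [-0.1 -0.5 -1.8] op 0.24153805109378532
[[143 139 137 134 134 133 136 135 124 123 124 115 110 106 127 139 140 117
  119 121]
 [138 135 131 132 133 134 135 135 133 148 150 140 132 120 137 139 139 140
  143 143]
 [130 131 131 132 131 134 136 137 132 148 149 140 134 120 137 140 140 142
  145 145]
 [130 130 131 132 133 135 135 135 133 150 150 141 133 119 136 141 144 144
  144 141]
 [130 130 131 132 133 135 133 134 132 149 149 141 134 118 138 144 143 141
  140 139]
 [138 132 132 134 132 132 133 135 134 151 149 140 133 119 139 141 140 139
  138 141]
 [142 140 134 131 132 162 239 221 136 151 151 141 133 118 137 138 136 140
  142 144]
 [144 143 137 132 134 228 253 251 167 151 151 141 134 117 164 165 139 142
  144 147]
 [143 142 136 133 193 250 253 253 182 150 149 143 132 117 225 244 241 225
  226 203]
 [144 143 137 161 247 253 253 253 209 152 150 142 132 115 240 253 253 251
  251 249]
 [146 142 138 228 253 253 253 253 213 153 151 140 131 130 241 253 253 253
  253 253]
 [145 143 194 250 253 253 253 252 189 132 147 146 141 169 239 253 253 253
  253 253]
 [145 167 247 253 253 253 253 247 157 139 156 167 170 186 225 253 253 253
  253 253]
 [146 230 253 253 253 253 253 225 160 163 171 177 187 224 247 253 253 253
  253 239]
 [181 251 253 253 253 253 240 189 183 180 183 183 191 250 253 253 253 253
  250 151]
 [188 238 243 248 251 251 191 191 190 189 190 191 245 253 253 253 253 253
  224 123]
 [179 185 201 219 231 230 188 189 187 189 192 191 253 254 253 253 253 245
  149 120]
 [180 187 186 187 189 188 187 186 188 187 190 190 245 245 251 251 250 179
  120 120]
 [181 188 186 184 188 187 187 187 186 187 187 188 202 203 230 230 216 120
  120 120]
 [180 188 186 186 185 188 187 187 187 186 186 187 188 187 187 187 154 118
  119 119]]
```

Request:
{"op": "servo_tool", "data": {"commands": "0 0 0 0 0 2 0;0 0 0 0 0 1.5 0;0 0 0 0 0 1.5 0;0 0 0 0 0 0 0"}}

```text
time_s: 7.22
eef_pos: [0.5516, 0.069, 0.1208]
eef_rot: [-0.0, 0.588, 0.809, -0.0]
wrist_force: [0.1, 0.0, -1.6]
opening: 0.241
grasp_force: 59.0
```

Request:
{"op": "servo_tool", "data": {"commands": "0 0 0 0 0 1.5 0;0 0 0 0 0 1.5 0;0 0 0 0 0 0 0"}}

```text
time_s: 7.6
eef_pos: [0.5518, 0.0688, 0.1179]
eef_rot: [0.0, 0.588, 0.809, -0.0]
wrist_force: [-0.1, 0.2, -3.7]
opening: 0.241
grasp_force: 59.0
```

Request:
{"op": "servo_tool", "data": {"commands": "0 0 0 0 0 1.5 0;0 0 0 0 0 1.5 0;0 0 0 0 0 0 0"}}

```text
time_s: 7.98
eef_pos: [0.5517, 0.069, 0.1148]
eef_rot: [-0.0, 0.588, 0.809, -0.0]
wrist_force: [1.7, -0.9, -2.0]
opening: 0.24
grasp_force: 59.0
```

Request:
{"op": "servo_tool", "data": {"commands": "0 0 0 0 0 1.5 0;0 0 0 0 0 1.5 0;0 0 0 0 0 0 0"}}

```text
time_s: 8.35
eef_pos: [0.5517, 0.069, 0.1118]
eef_rot: [-0.0, 0.588, 0.809, 0.0]
wrist_force: [-0.1, -1.5, -2.8]
opening: 0.246
grasp_force: 59.0
```

Request:
{"op": "servo_tool", "data": {"commands": "0 0 0 0 0 3 0;0 0 0 0 0 3 0;0 0 0 0 0 3 0;0 0 0 0 0 3 0;0 0 0 0 0 0 0"}}

```text
time_s: 8.98
eef_pos: [0.5515, 0.0691, 0.0995]
eef_rot: [-0.0, 0.588, 0.809, -0.0]
wrist_force: [-0.6, -0.3, -2.4]
opening: 0.244
grasp_force: 59.0
```

Request:
{"op": "servo_tool", "data": {"commands": "0 0 0 0 0 2 0;0 0 0 0 0 1 0;0 0 0 0 0 1 0;0 0 0 0 0 0 0"}}

```text
time_s: 9.48
eef_pos: [0.5516, 0.0691, 0.0958]
eef_rot: [-0.0, 0.588, 0.809, -0.0]
wrist_force: [0.1, -0.5, -2.9]
opening: 0.239
grasp_force: 59.0
```

Request:
{"op": "servo_tool", "data": {"commands": "0 0 0 0 0 1 0;0 0 0 0 0 1 0;0 0 0 0 0 0.5 0;0 0 0 0 0 0 0"}}

```text
time_s: 9.98
eef_pos: [0.5517, 0.069, 0.0934]
eef_rot: [-0.0, 0.588, 0.809, -0.0]
wrist_force: [0.3, 0.1, -2.3]
opening: 0.242
grasp_force: 59.0
```

Request:
{"op": "servo_tool", "data": {"commands": "0 0 0 0 0 1 0;0 0 0 0 0 1 0;0 0 0 0 0 0 0"}}

```text
time_s: 10.35
eef_pos: [0.5516, 0.069, 0.0913]
eef_rot: [-0.0, 0.588, 0.809, -0.0]
wrist_force: [0.5, 0.5, -3.2]
opening: 0.244
grasp_force: 59.0
```

Request:
{"op": "servo_tool", "data": {"commands": "0 0 0 0 0 1 0;0 0 0 0 0 1 0;0 0 0 0 0 0 0"}}

```text
time_s: 10.72
eef_pos: [0.5517, 0.0689, 0.0894]
eef_rot: [-0.0, 0.588, 0.809, -0.0]
wrist_force: [-0.7, 0.1, -2.7]
opening: 0.24
grasp_force: 59.0
```

Request:
{"op": "servo_tool", "data": {"commands": "0 0 0 0 0 1 0;0 0 0 0 0 1 0;0 0 0 0 0 0 0"}}

```text
time_s: 11.1
eef_pos: [0.5517, 0.069, 0.0874]
eef_rot: [-0.0, 0.588, 0.809, -0.0]
wrist_force: [0.2, 0.1, -2.4]
opening: 0.245
grasp_force: 59.0
```

Request:
{"op": "servo_tool", "data": {"commands": "0 0 0 0 0 2 0;0 0 0 0 0 1.5 0;0 0 0 0 0 1.5 0;0 0 0 0 0 0 0"}}

```text
time_s: 11.6
eef_pos: [0.5516, 0.069, 0.0823]
eef_rot: [-0.0, 0.588, 0.809, -0.0]
wrist_force: [0.5, -0.2, -1.9]
opening: 0.238
grasp_force: 59.0
```

Request:
{"op": "servo_tool", "data": {"commands": "0 0 0 0 0 1 0;0 0 0 0 0 1 0;0 0 0 0 0 0 0"}}

```text
time_s: 11.98
eef_pos: [0.5517, 0.069, 0.0804]
eef_rot: [-0.0, 0.588, 0.809, -0.0]
wrist_force: [0.1, -0.4, -2.0]
opening: 0.243
grasp_force: 59.0
```

Request:
{"op": "servo_tool", "data": {"commands": "0 0 0 0 0 0.7 0;0 0 0 0 0 0.7 0;0 0 0 0 0 0 0"}}

```text
time_s: 12.35
eef_pos: [0.5518, 0.069, 0.0794]
eef_rot: [0.0, 0.588, 0.809, 0.0]
wrist_force: [-1.0, 0.2, 1.8]
opening: 0.242
grasp_force: 59.2
```

Request:
{"op": "servo_tool", "data": {"commands": "0 0 0 0 0 0.5 0;0 0 0 0 0 0.5 0;0 0 0 0 0 0 0"}}

```text
time_s: 12.72
eef_pos: [0.552, 0.069, 0.0793]
eef_rot: [0.0, 0.588, 0.809, 0.0]
wrist_force: [-5.2, 0.4, 9.5]
opening: 0.245
grasp_force: 60.1
```

The shoulder sits at TCP z = 0.0793 m, as predicted for full depth, so the left block is good. Next is the right block.

Request:
{"op": "servo_tool", "data": {"commands": "0 0 0 0 0 -6 0;0 0 0 0 0 -14 0;0 0 0 0 0 -15 0;0 0 0 0 0 -18 0;0 0 0 0 0 0 0"}}

```text
time_s: 13.35
eef_pos: [0.5534, 0.0689, 0.1336]
eef_rot: [0.002, 0.588, 0.809, 0.001]
wrist_force: [-0.7, -0.3, -2.0]
opening: 0.243
grasp_force: 58.8
```

Request:
{"op": "servo_tool", "data": {"commands": "0 0 0 -28 0 0 0;0 0 0 -28 0 0 0;0 0 0 -28 0 0 0;0 0 0 -25.7 0 0 0;0 0 0 0 0 0 0"}}

```text
time_s: 13.98
eef_pos: [0.5858, -0.037, 0.1307]
eef_rot: [-0.0, 0.589, 0.808, -0.0]
wrist_force: [-0.2, -0.4, -2.3]
opening: 0.24
grasp_force: 58.8
```

```bash
python3 - <<'E'
from h import *
b=camera("scene");go([.5860,-.0352,.1265],n=1);cv2.imwrite("pics/c_scene.png",b)
s=cv2.imread("pics/scene0.png")
print(s[256:266,292:308].mean(2).astype(int))
print(b[250:266,288:310].mean(2).astype(int))
cv2.imwrite("pics/c.png",cv2.resize(b[215:275,260:340],(800,600),interpolation=cv2.INTER_CUBIC))
E
```

```text
-0.0007 -0.0007 -0.0026 0.4 0.8 4.1;
det 1.0 t 14.025 tcp [ 0.5854 -0.0359  0.1306] F [ 0.2  0.5 -2.4] op 0.23691777199978598
[[143 194 249 252 252 252 252 252 252 252 248 243 238 239 234 204]
 [168 245 252 252 252 252 252 252 252 252 252 252 252 253 252 249]
 [226 252 252 252 252 252 247 247 244 246 251 252 253 253 253 253]
 [249 252 252 252 252 244 214 208 204 211 234 241 252 253 253 253]
 [252 252 252 252 251 196 161 162 170 178 191 195 251 253 253 253]
 [252 252 252 252 251 170 148 161 169 179 183 196 252 253 253 252]
 [252 253 252 252 252 241 225 186 189 216 220 244 253 252 252 252]
 [252 252 252 252 252 252 250 243 244 248 248 252 253 252 252 252]
 [250 249 252 252 252 252 252 252 253 252 253 253 252 252 252 249]
 [227 226 235 240 246 249 249 252 253 252 253 253 252 252 252 218]]
[[144 145 146 146 145 141 140 144 138 149 152 144 137 130 116 148 169 192
  194 191 190 188]
 [144 145 145 141 140 140 143 147 141 149 152 145 136 130 113 157 162 190
  194 193 190 189]
 [145 144 139 140 141 143 145 148 144 151 153 145 138 132 107 161 124 145
  155 156 165 176]
 [140 139 139 141 145 14
[... 485 characters left out ...]
2 157 150 161 182 253 253 253
  253 253 253 253]
 [146 146 144 196 250 253 253 253 253 239 176 166 167 181 211 243 253 253
  253 253 253 253]
 [144 141 166 247 253 253 253 253 252 201 167 166 175 184 197 200 252 253
  253 253 253 253]
 [140 138 228 253 253 253 253 253 252 176 153 165 173 185 189 200 252 253
  253 253 253 246]
 [138 193 250 253 253 253 253 253 240 189 171 171 175 222 225 247 253 253
  253 253 253 181]
 [166 247 253 253 253 253 253 239 192 191 186 184 186 249 250 253 253 253
  253 253 239 123]
 [169 237 243 244 251 251 239 192 190 190 190 190 192 253 253 253 253 253
  253 250 151 120]
 [163 186 201 204 230 230 191 189 191 190 189 190 245 253 253 253 253 253
  253 223 122 120]]
```

View pics/c.png

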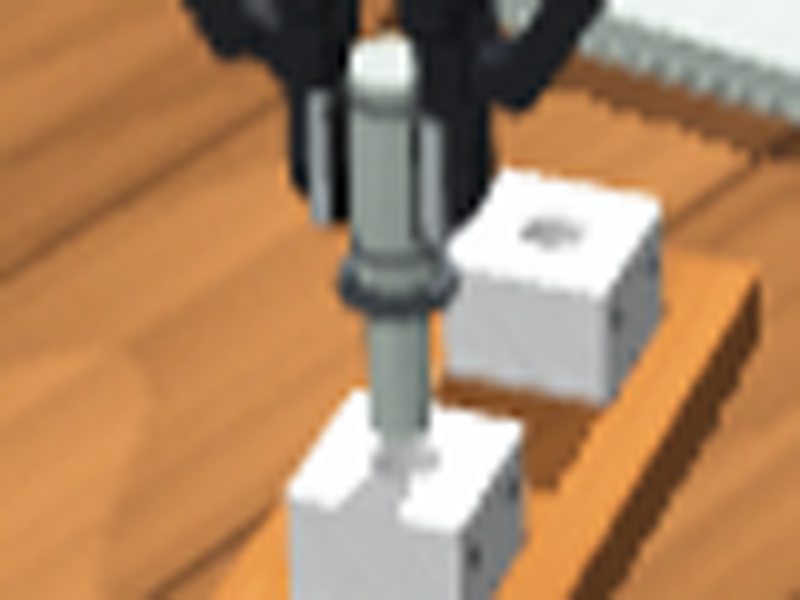

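The pin hangs just over the right block's bore: pin column about 299.4, bore about 300.0. I'll correct by roughly 1.3 mm and go down.

Request:
{"op": "servo_tool", "data": {"commands": "0 0 -0.0015 0.5 1.3 3 0;0 0 -0.001 0 0 3 0;0 0 0 0 0 2 0;0 0 0 0 0 1.5 0;0 0 0 0 0 0 0"}}

```text
time_s: 14.65
eef_pos: [0.5867, -0.0344, 0.1215]
eef_rot: [-0.0, 0.587, 0.81, -0.0]
wrist_force: [-0.5, -0.9, -1.8]
opening: 0.242
grasp_force: 58.8
```

Request:
{"op": "servo_tool", "data": {"commands": "0 0 0 0 0 1.5 0;0 0 0 0 0 1.5 0;0 0 0 0 0 0 0"}}

```text
time_s: 15.02
eef_pos: [0.5867, -0.0348, 0.1185]
eef_rot: [0.0, 0.587, 0.81, -0.0]
wrist_force: [-0.3, -2.0, -1.1]
opening: 0.24
grasp_force: 59.1
```

Request:
{"op": "servo_tool", "data": {"commands": "0 0 0 0 0 1.5 0;0 0 0 0 0 1.5 0;0 0 0 0 0 0 0"}}

```text
time_s: 15.4
eef_pos: [0.5865, -0.0345, 0.1153]
eef_rot: [-0.0, 0.587, 0.81, -0.0]
wrist_force: [-0.9, -1.9, -2.2]
opening: 0.242
grasp_force: 59.1
```

In the bore (tip below 0.058 m with no contact force).

Request:
{"op": "servo_tool", "data": {"commands": "0 0 0 0 0 3 0;0 0 0 0 0 3 0;0 0 0 0 0 3 0;0 0 0 0 0 3 0;0 0 0 0 0 0 0"}}

```text
time_s: 16.02
eef_pos: [0.5866, -0.0343, 0.1031]
eef_rot: [-0.0, 0.587, 0.81, 0.0]
wrist_force: [0.1, -2.0, -3.6]
opening: 0.242
grasp_force: 58.9
```

Request:
{"op": "servo_tool", "data": {"commands": "0 0 0 0 0 2 0;0 0 0 0 0 2 0;0 0 0 0 0 1.5 0;0 0 0 0 0 1 0;0 0 0 0 0 0 0"}}

```text
time_s: 16.65
eef_pos: [0.5866, -0.0344, 0.0969]
eef_rot: [-0.0, 0.587, 0.81, 0.0]
wrist_force: [-0.2, -1.1, -2.4]
opening: 0.24
grasp_force: 58.9
```

Request:
{"op": "servo_tool", "data": {"commands": "0 0 0 0 0 1 0;0 0 0 0 0 1 0;0 0 0 0 0 0.5 0;0 0 0 0 0 0 0"}}

```text
time_s: 17.15
eef_pos: [0.5867, -0.0345, 0.0945]
eef_rot: [-0.0, 0.587, 0.81, 0.0]
wrist_force: [-0.1, -1.1, -1.7]
opening: 0.242
grasp_force: 58.9
```

Request:
{"op": "servo_tool", "data": {"commands": "0 0 0 0 0 0.5 0;0 0 0 0 0 0.5 0;0 0 0 0 0 0 0"}}

```text
time_s: 17.52
eef_pos: [0.5867, -0.0345, 0.0935]
eef_rot: [-0.0, 0.587, 0.81, 0.0]
wrist_force: [-1.3, -0.4, -2.0]
opening: 0.243
grasp_force: 58.9
```

Request:
{"op": "servo_tool", "data": {"commands": "0 0 0 0 0 0.7 0;0 0 0 0 0 0.5 0;0 0 0 0 0 0 0"}}

```text
time_s: 17.9
eef_pos: [0.5869, -0.0346, 0.0931]
eef_rot: [0.0, 0.587, 0.81, -0.0]
wrist_force: [-3.1, -1.5, 4.8]
opening: 0.239
grasp_force: 59.7
```

Request:
{"op": "servo_tool", "data": {"commands": "0 0 0 0 0 0.4 0;0 0 0 0 0 0 0"}}

```text
time_s: 18.15
eef_pos: [0.587, -0.0346, 0.0931]
eef_rot: [0.0, 0.587, 0.81, -0.0]
wrist_force: [-4.0, -0.7, 6.7]
opening: 0.239
grasp_force: 59.9
```

The pin stops at z = 0.0931 m, 14 mm short, so the right block is the reject. I'll take the gauge back to the left block.

Request:
{"op": "servo_tool", "data": {"commands": "0 0 0 0 0 -4 0;0 0 0 0 0 -12 0;0 0 0 0 0 -12 0;0 0 0 0 0 -12 0;0 0 0 0 0 0 0"}}

```text
time_s: 18.77
eef_pos: [0.5878, -0.0346, 0.1338]
eef_rot: [0.001, 0.587, 0.81, 0.001]
wrist_force: [0.1, -0.0, -1.0]
opening: 0.239
grasp_force: 58.8
```

Request:
{"op": "servo_tool", "data": {"commands": "0 0 0 28 0 0 0;0 0 0 28 0 0 0;0 0 0 28 0 0 0;0 0 0 25 0 0 0;0 0 0 0 0 0 0"}}

```text
time_s: 19.4
eef_pos: [0.5519, 0.0706, 0.1316]
eef_rot: [-0.001, 0.586, 0.81, -0.0]
wrist_force: [-0.4, -0.6, -1.1]
opening: 0.241
grasp_force: 58.8
```

```bash
python3 - <<'E'
from h import *
b=camera("scene");go([.5517,.069,.1258],n=1)
print(b[230:242,304:324].mean(2).astype(int))
E
```

```text
-0.0004 0.0 0.0031 -0.3 -0.9 6.0;
det 1.0 t 19.45 tcp [0.5525 0.0696 0.1318] F [ 0.4 -0.3 -3. ] op 0.24336798084897004
[[131 129 131 132 134 134 135 134 129 149 150 145 138 127 113 143 144 141
  140 139]
 [136 133 132 133 133 133 161 135 131 152 151 144 136 127 113 141 140 138
  138 140]
 [144 140 135 133 132 162 243 240 190 151 151 146 139 128 112 138 137 140
  142 143]
 [144 143 136 131 132 228 253 253 236 152 150 145 139 127 139 194 168 144
  144 147]
 [144 142 137 133 193 250 253 253 251 205 151 144 137 127 191 248 245 242
  226 226]
 [144 141 136 161 247 253 253 253 253 248 213 176 176 239 247 253 253 253
  251 251]
 [146 143 137 243 253 253 253 253 249 237 217 192 207 248 252 253 253 253
  253 253]
 [146 144 222 253 253 253 253 252 221 169 179 181 199 219 236 253 253 253
  253 253]
 [147 196 250 253 253 253 253 252 166 155 168 176 185 186 231 253 253 253
  253 251]
 [172 247 253 253 253 253 253 253 179 172 171 177 188 223 251 253 253 253
  253 225]
 [217 251 253 253 253 253 253 239 190 186 182 186 191 250 253 253 253 253
  245 149]
 [208 228 238 244 244 251 239 191 189 189 189 190 193 253 253 253 253 253
  180 120]]
```

Request:
{"op": "servo_tool", "data": {"commands": "0 0 0.003 -0.2 -0.7 4 0;0 0 0 0 0 3 0;0 0 0 0 0 2 0;0 0 0 0 0 2 0;0 0 0 0 0 0 0"}}

```text
time_s: 20.08
eef_pos: [0.5521, 0.0686, 0.1208]
eef_rot: [-0.0, 0.588, 0.809, -0.0]
wrist_force: [-0.1, -0.2, -2.2]
opening: 0.243
grasp_force: 58.8
```

Request:
{"op": "servo_tool", "data": {"commands": "0 0 0 0 0 2 0;0 0 0 0 0 2 0;0 0 0 0 0 2 0;0 0 0 0 0 0 0"}}

```text
time_s: 20.58
eef_pos: [0.552, 0.0687, 0.1147]
eef_rot: [-0.0, 0.588, 0.809, -0.0]
wrist_force: [0.0, 0.2, -1.6]
opening: 0.242
grasp_force: 58.8
```

Request:
{"op": "servo_tool", "data": {"commands": "0 0 0 0 0 4 0;0 0 0 0 0 4 0;0 0 0 0 0 4 0;0 0 0 0 0 4 0;0 0 0 0 0 0 0"}}

```text
time_s: 21.2
eef_pos: [0.552, 0.0687, 0.0985]
eef_rot: [-0.0, 0.588, 0.809, -0.0]
wrist_force: [-1.0, -0.1, -2.5]
opening: 0.239
grasp_force: 58.8
```

Request:
{"op": "servo_tool", "data": {"commands": "0 0 0 0 0 4 0;0 0 0 0 0 4 0;0 0 0 0 0 3 0;0 0 0 0 0 3 0;0 0 0 0 0 0 0"}}

```text
time_s: 21.82
eef_pos: [0.552, 0.0687, 0.0846]
eef_rot: [-0.0, 0.588, 0.809, -0.0]
wrist_force: [0.8, -0.3, -1.9]
opening: 0.243
grasp_force: 59.0
```

Request:
{"op": "servo_tool", "data": {"commands": "0 0 0 0 0 2 0;0 0 0 0 0 2 0;0 0 0 0 0 0.9 0;0 0 0 0 0 0.5 0;0 0 0 0 0 0 0"}}

```text
time_s: 22.45
eef_pos: [0.5523, 0.0687, 0.0795]
eef_rot: [0.0, 0.588, 0.809, 0.0]
wrist_force: [-1.0, -0.0, -1.9]
opening: 0.242
grasp_force: 59.0
```

Request:
{"op": "servo_tool", "data": {"commands": "0 0 0 0 0 0 0.4;0 0 0 0 0 0 0.6;0 0 0 0 0 0 0.6;0 0 0 0 0 0 0.6"}}

```text
time_s: 22.95
eef_pos: [0.5524, 0.0687, 0.0797]
eef_rot: [0.0, 0.588, 0.809, 0.0]
wrist_force: [-0.5, 0.6, 0.1]
opening: 0.603
grasp_force: 0.0
```

Request:
{"op": "servo_tool", "data": {"commands": "0 0 0 0 0 -15 0.6;0 0 0 0 0 -30 0.6;0 0 0 0 0 -35 0.8;0 0 0 0 0 -20 1;0 0 0 0 0 0 1"}}

```text
time_s: 23.58
eef_pos: [0.5538, 0.0686, 0.1825]
eef_rot: [0.002, 0.588, 0.809, 0.001]
wrist_force: [-0.2, -0.7, -0.5]
opening: 0.997
grasp_force: 0.0
```

```bash
python3 - <<'E'
from h import *
b=camera("scene");go([.5865,-.0347,.1],n=4)
cv2.imwrite("pics/d.png",cv2.resize(b[190:280,260:360],(600,540),interpolation=cv2.INTER_CUBIC))
E
```

```text
0.0005 0.0002 -0.0004 -27.2 0.0 20.2;
0.0005 0.0002 -0.0004 -27.2 0.0 20.2;
0.0005 0.0002 -0.0004 -27.2 0.0 20.2;
0.0005 0.0002 -0.0004 -27.2 0.0 20.2;
det 1.0 t 23.625 tcp [0.5528 0.0687 0.1807] F [-0.5 -0.3 -0.2] op 1.0012979370487034
```

View pics/d.png

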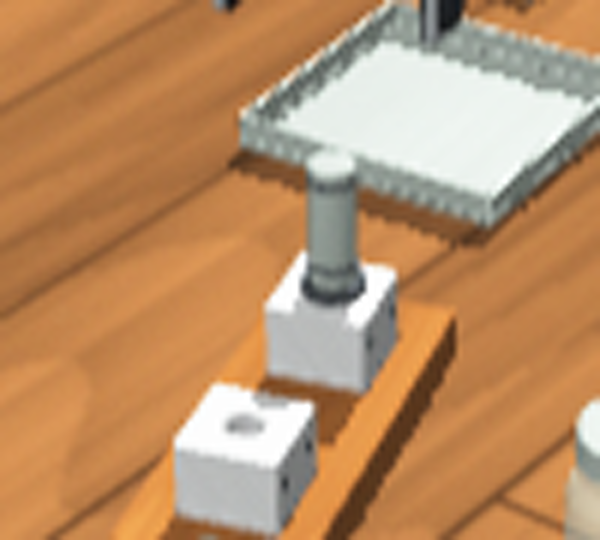

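The picture shows the gauge standing with its shoulder on the left block's top (at 332,285 in the crop). The right block is free (at 245,455). Next I'll fetch the right block, staying above the gauge.

Request:
{"op": "servo_tool", "data": {"commands": "0 0 0 -37 0 0 1;0 0 0 -37 0 10 1;0 0 0 -35 0 30 1;0 0 0 0 0 40 1;0 0 0 0 0 40 1"}}

```text
time_s: 24.25
eef_pos: [0.5848, -0.0355, 0.0571]
eef_rot: [-0.001, 0.589, 0.808, -0.0]
wrist_force: [0.6, -0.4, -0.7]
opening: 1.004
grasp_force: 0.0
```

Request:
{"op": "servo_tool", "data": {"commands": "0 0 0 0 0 20 1;0 0 0 0 0 5 1;0 0 0 0 0 0 1;0 0 0 0 0 0 1"}}

```text
time_s: 24.75
eef_pos: [0.5871, -0.0352, 0.0362]
eef_rot: [0.001, 0.588, 0.809, 0.001]
wrist_force: [0.0, -0.3, 0.4]
opening: 1.0
grasp_force: 0.0
```

```bash
python3 -c "
from h import *
go([.5865,-.0347,.030],n=1)"
```

```text
0.0024 0.0016 -0.0012 0.7 -0.4 6.2;
det 1.0 t 24.75 tcp [ 0.5871 -0.0352  0.0362] F [ 0.  -0.3  0.4] op 1.0000365482049367
```

Request:
{"op": "servo_tool", "data": {"commands": "0 0 0 0.7 -0.3 3 1;0 0 0 0 0 3 1;0 0 0 0 0 0 0.6;0 0 0 0 0 0 0.3;0 0 0 0 0 0 0.3"}}

```text
time_s: 25.38
eef_pos: [0.5857, -0.0346, 0.0289]
eef_rot: [0.0, 0.588, 0.809, 0.0]
wrist_force: [1.5, -0.1, 6.0]
opening: 0.531
grasp_force: 63.7
```

Request:
{"op": "servo_tool", "data": {"commands": "0 0 0 0 0 0 0.3;0 0 0 0 0 0 0.3;0 0 0 0 0 0 0.3"}}

```text
time_s: 25.75
eef_pos: [0.5857, -0.0346, 0.0289]
eef_rot: [0.0, 0.588, 0.809, 0.0]
wrist_force: [0.9, -0.1, 3.1]
opening: 0.53
grasp_force: 63.0
```

Request:
{"op": "servo_tool", "data": {"commands": "0 0 0 0 0 -8 0.3;0 0 0 0 0 -20 0.3;0 0 0 0 0 -40 0.3;0 0 0 0 0 -45 0.3;0 0 0 0 0 -45 0.3"}}

```text
time_s: 26.38
eef_pos: [0.5843, -0.034, 0.1882]
eef_rot: [-0.001, 0.588, 0.809, -0.0]
wrist_force: [0.5, -0.0, -1.8]
opening: 0.53
grasp_force: 65.2
```

```bash
python3 -c "
from h import *
print(get_obs()['grasp_force']);go([.45,.03,.19],n=4)
o=get_obs();p=np.array([.45,.03,.19]);x=np.array([-.31,.951,0]);y=np.array([.951,.31,0])
d=(np.array([.445,.296,.10])-p)*1e3;print(d@x,d@y)"
```

```text
65.2238917350769
-0.0003 -0.0003 -0.0004 25.6 -27.0 -0.4;
-0.0003 -0.0003 -0.0004 25.6 -27.0 -0.4;
-0.0003 -0.0003 -0.0004 25.6 -27.0 -0.4;
-0.0003 -0.0003 -0.0004 25.6 -27.0 -0.4;
det 1.0 t 26.375 tcp [ 0.5843 -0.034   0.1882] F [ 0.5 -0.  -1.8] op 0.5302062737652846
254.516 77.705
```

Request:
{"op": "servo_tool", "data": {"commands": "0 0 0 25 -27 0 0.3;0 0 0 25 -27 0 0.3;0 0 0 26 -27 0 0.3;0 0 0 26 -27 0 0.3;0 0 0 42 13 0 0.3"}}

```text
time_s: 27.0
eef_pos: [0.4478, 0.0733, 0.1866]
eef_rot: [-0.001, 0.589, 0.808, -0.001]
wrist_force: [1.6, 0.5, -2.1]
opening: 0.527
grasp_force: 65.4
```

Request:
{"op": "servo_tool", "data": {"commands": "0 0 0 42 13 0 0.3;0 0 0 42 13 0 0.3;0 0 0 42 13 0 0.3;0 0 0 42 13 20 0.3;0 0 0 42 13 20 0.3"}}

```text
time_s: 27.62
eef_pos: [0.4469, 0.2945, 0.1469]
eef_rot: [-0.0, 0.588, 0.809, 0.0]
wrist_force: [0.5, 0.1, -2.4]
opening: 0.528
grasp_force: 65.7
```

Request:
{"op": "servo_tool", "data": {"commands": "0 0 0 0 0 30 0.3;0 0 0 0 0 30 0.3;0 0 0 0 0 20 0.3;0 0 0 0 0 0 0.3"}}

```text
time_s: 28.12
eef_pos: [0.4455, 0.2924, 0.0652]
eef_rot: [-0.001, 0.588, 0.809, -0.002]
wrist_force: [0.3, -0.0, -2.5]
opening: 0.526
grasp_force: 65.4
```

```bash
python3 - <<'E'
from h import *
b=camera("scene");a=camera("top");go([.4445,.297,.03],n=1);print(get_obs()["grasp_force"])
cv2.imwrite("pics/e.png",np.hstack([cv2.resize(b[150:250,280:380],(400,400),interpolation=cv2.INTER_CUBIC),cv2.resize(a[230:330,170:270],(400,400),interpolation=cv2.INTER_CUBIC)]))
E
```

```text
0.0 -0.0001 -0.0015 4.6 -1.8 37.4;
det 1.0 t 28.225 tcp [0.4476 0.2931 0.0674] F [ 0.7  0.1 -1.9] op 0.5293468457935578
65.44068217277527
```

View pics/e.png

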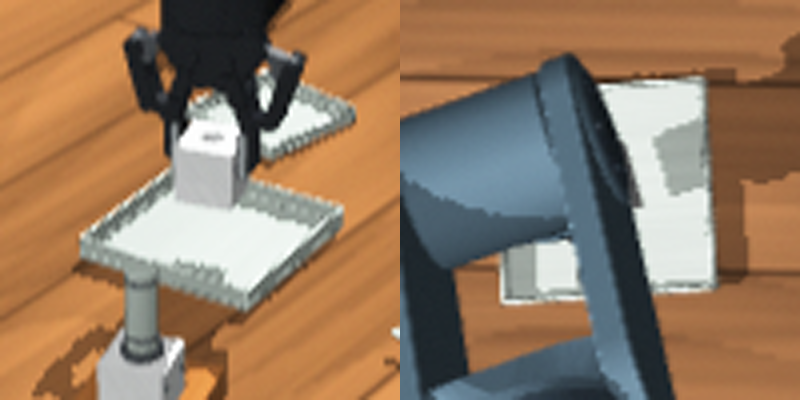

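The left crop shows the block held upright over the tray at about (208,165), with the tray centred near (213,240) and the block still 45 mm above the floor. I'll lower it gently.

Request:
{"op": "servo_tool", "data": {"commands": "0 0 0 3 -1 20 0.3;0 0 0 0 0 12 0.3;0 0 0 0 0 6 0.3;0 0 0 0 0 2 0.3;0 0 0 0 0 0 0.3"}}

```text
time_s: 28.85
eef_pos: [0.446, 0.2957, 0.0269]
eef_rot: [0.0, 0.588, 0.809, 0.0]
wrist_force: [0.4, -0.0, -2.0]
opening: 0.531
grasp_force: 65.6
```

Request:
{"op": "servo_tool", "data": {"commands": "0 0 0 0 0 1.5 0.3;0 0 0 0 0 1 0.3;0 0 0 0 0 0 0.3"}}

```text
time_s: 29.22
eef_pos: [0.4457, 0.2956, 0.0241]
eef_rot: [-0.0, 0.588, 0.809, -0.0]
wrist_force: [0.8, -0.4, -2.5]
opening: 0.529
grasp_force: 65.6
```

Request:
{"op": "servo_tool", "data": {"commands": "0 0 0 0 0 0.8 0.3;0 0 0 0 0 0.7 0.3;0 0 0 0 0 0 0.3"}}

```text
time_s: 29.6
eef_pos: [0.4456, 0.2956, 0.0225]
eef_rot: [-0.0, 0.588, 0.809, -0.0]
wrist_force: [1.2, -0.1, -3.1]
opening: 0.53
grasp_force: 65.6
```

Request:
{"op": "servo_tool", "data": {"commands": "0 0 0 0 0 0.5 0.3;0 0 0 0 0 0.3 0.3;0 0 0 0 0 0 0.3"}}

```text
time_s: 29.98
eef_pos: [0.4457, 0.2956, 0.0219]
eef_rot: [0.0, 0.588, 0.809, 0.0]
wrist_force: [-1.3, -0.3, -1.1]
opening: 0.531
grasp_force: 65.9
```

Contact is starting at 0.0219 m (floor about 3 mm), so I'll release.

Request:
{"op": "servo_tool", "data": {"commands": "0 0 0 0 0 0.3 0.3;0 0 0 0 0 0 0.6;0 0 0 0 0 0 0.75;0 0 0 0 0 0 0.75;0 0 0 0 0 0 0.75"}}

```text
time_s: 30.6
eef_pos: [0.4457, 0.2956, 0.0215]
eef_rot: [0.0, 0.588, 0.809, 0.0]
wrist_force: [-0.4, -0.4, 0.5]
opening: 0.752
grasp_force: 0.0
```

Request:
{"op": "servo_tool", "data": {"commands": "0 0 0 0 0 -10 0.75;0 0 0 0 0 -30 0.75;0 0 0 0 0 -40 0.75;0 0 0 0 0 -40 0.75;0 0 0 40 0 -40 0.75"}}

```text
time_s: 31.22
eef_pos: [0.4342, 0.3325, 0.1837]
eef_rot: [0.001, 0.59, 0.808, 0.0]
wrist_force: [0.5, 0.4, 0.0]
opening: 0.75
grasp_force: 0.0
```

Request:
{"op": "servo_tool", "data": {"commands": "0 0 0 50 0 0 0.75;0 0 0 50 0 0 0.75;0 0 0 40 0 0 0.75;0 0 0 0 0 0 0.75;0 0 0 0 0 0 0.75"}}

```text
time_s: 31.85
eef_pos: [0.3902, 0.4664, 0.1817]
eef_rot: [0.0, 0.588, 0.809, -0.0]
wrist_force: [0.4, -0.3, -0.4]
opening: 0.752
grasp_force: 0.0
```

```bash
python3 - <<'E'
from h import *
b=camera("scene");a=camera("top")
cv2.imwrite("pics/f.png",np.hstack([cv2.resize(b[150:290,250:390],(400,400),interpolation=cv2.INTER_CUBIC),cv2.resize(a[200:370,185:355],(400,400),interpolation=cv2.INTER_CUBIC)]))
E
```

```text
(no output)
```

View pics/f.png

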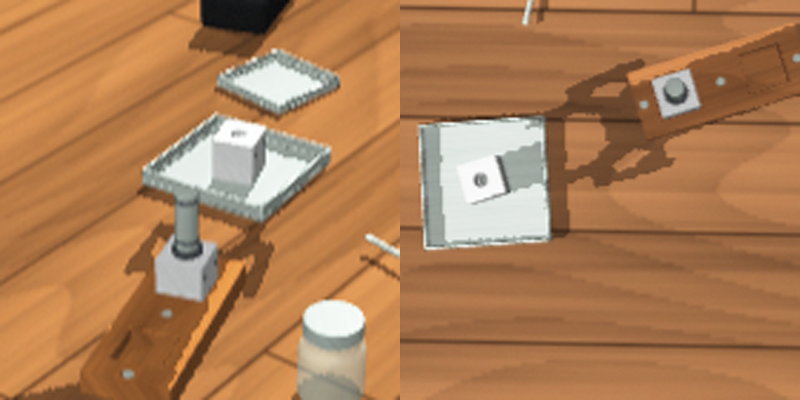

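The picture shows the rejected block upright in the larger tray (scene crop at (238,150), top crop at (480,180)). The gauge stands with its shoulder down in the good block, which is seated in the left nest.

```bash
python3 -c "
from bench import *
print(hand_in())"
```

```text
the job is handed in; nothing more can be done
None
```

The job is handed in: the left block took the gauge fully and stays in its nest with the gauge standing in it, while the right block stopped the pin 14 mm short and now stands upright in the larger steel tray.

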